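Press and hold a freshly glued carton flap

ROBOT

A 6-joint arm with a two-finger parallel gripper is mounted at the origin on a cart in front of the work surface, level with it; the furniture and walls round the work are solid. World frame = base frame: x ahead of the robot, y to its left, z up, the work surface at z = 0. Lengths are in m, angles in rad, forces in N, time in s.
With the tool pointing down it reaches from about 0.35 to 0.85 m from the base axis. Payload 8.1 kg.
Tool frame: the origin (TCP) lies midway between the tips of the shut fingers; the grasp point (between the pads) lies 19 mm behind it; z points along the fingers, y is the direction in which the jaws open and shut (so a half turn about z gives the same grasp; the last joint's range is limited). The gripper opens to 93 mm and grips with 3 to 60 N. Pads are 15 mm wide; open, the fingers measure 128 mm over their backs; the gripper's body (75 mm by 188 mm) begins 65 mm behind the grasp point.
Start: joints at [0.678, 0.13, 1.488, -0, 1.523, -0.085], TCP at [0.434, 0.415, 0.219] pointing down, gripper open.
Joint ranges: [-2.96, 2.96], [-0.89, 2.26], [0.02, 2.5], [-1.34, 4.48], [0, 2.73], [-2.66, 2.66]. Speed limits (rad/s): [2.39, 2.39, 2.79, 3.14, 3.14, 3.14].

INTERFACE

Orientations are given as a rotation vector (axis times angle).
In Python, from plant import robot, optics, ticket gives the robot as it stands.
- The arm moves only by the tool send_rows, never from a script. Its argument "targets" is a list of rows, each a list of 3 entries, a list of its own where there are three numbers: the opening, from -1 (shut) to 1 (fully open), then the shift along the tool's x, y, z in mm, then the turn about the tool's z in rad. A call has 1 to 12 rows; each row shifts and turns the commanded pose from where the row before left it, along the tool's axes as they then stand; what a row does not reach is not made up. A row lasts 1/10 s, in which the tool goes at most 50 mm and 8.59 degrees, less where a joint would pass 70% of its speed; a pose out of reach is approached as far as the arm can. A call with a gripper value outside its range is refused whole. The fingers move at their own pace and stop on an object; "newtons" is the grip in N (left out, the last holds). Time passes only in rows, so rows that do not move let the fingers close. It gives the time, the measured TCP pose, the force and the opening at its end, in the units of the state.
- robot.read_state(): the state, without advancing time (a new reading comes with each control period).
- optics.read_camera(name): name is "scene" or "top" or "wrist"; returns a dict with "color" (480x640x3 uint8, red, green, blue), "K" (3x3 intrinsics, pixels), "position" and "orientation" of the camera in the world. Camera axes: x right, y up, looking along -z (the intrinsics and any distortion apply to the point x, -y, -z); pixel columns grow to the right and rows downward; lengths in m; the calibration is good to about 2 mm. A picture is of the moment at which its call begins. There is no depth.
- ticket.close_job(): hands the job in, once; it reports no verdict.
Trained networks look in the newest picture that a camera, given by its name, has taken for a name from the list of things; names that differ only in an ending like _2 or _b are one class to them, and where a whole thing is asked for, a point or a joint stands for the part that bears it (a point fixed in the world has none). Each returns a list of dicts, best first, with "confidence" (0 to 1); they miss things now and then, are a little off and sometimes report something else, mostly with a low value. They report only what shows in the picture. A call takes as long as a camera call.
- optics.cut_out(camera, name): "region" (480x640 bool, what is visible of it) and "point" ([column, row] in pixels, amid what is visible of it).
The state is a dict: "t": time; "q": joint angles; "dq": joint speeds; "joint_torque": joint torques, N m; "tool_pos": TCP position; "orientation": TCP orientation; "force": force on the tool from outside, world axes, zero at the start; "wrist_torque": the same for the moment, N m; "opening": finger opening in m.
Only numpy, scipy, OpenCV 4.12 (cv2) and the standard library are available. Lean on these libraries where they do the work, as an engineer would, in place of code of your own. Each camera call takes 0.05 s, during which the arm holds its last target.

TASK

Slide the long white carton with the purple ends along the desk, without lifting it, lengthways under the head of the white lever press until its leading end meets the grey end stop, lying straight along the fence. Then flip the red safety catch right over to the outside, and only then pull the press's lever by its black grip bar towards you and down to the end of its travel so the rubber pad squeezes the carton. The lever springs back, so finish while still gripping the bar and holding it fully down, with the carton still in place; leave the stamp, the ink pad and the tape roll alone.

Things in the scene. Friction and masses are not known exactly. Their poses are not given: they have to be found in the camera images.
- press: White lever press, fixed to the desk; place and yaw vary. Origin on the desk; x axis to its back (away from the robot), y to its left, z up. Column at x 30..90, y -28..28 mm; head overhangs at x -35..90, y -28..28, z 62..115. Grey fence 22 mm high, face at x 30, from y -93 to 70. The carton slides on the bare desk, from the left, in the press's -y direction.
- press_spot (a point): Where the carton's centre belongs: under the pad, press x -4, y -3 mm, 20 mm above the desk, i.e. carton's end on the end stop and its side within a few mm of the fence. Axes as the press's.
- end_stop (a point): Middle of the end stop's face, at press x 7, y -96, z 11 mm; the grey stop is 22 mm high, 70 mm wide (press x -28..42). Axes as the press's.
- carton_center (a point): Centre (half-way up) of the loose white carton with purple ends, 186 long x 63 wide x 40 mm high, 0.1 to 0.2 kg. x axis = its long axis, z up. Starts 90 to 150 mm left (press +y) of its spot, 8 to 18 mm further from the fence, up to 0.1 rad askew, one end already near the press head.
- catch (a joint): Red safety catch, rad: 0 = standing upright with its nose in front of the lever's right arm (lever blocked); 1.5 = flipped right over to the outside (-y side of the press), lever free. Light friction hinge (about 0.03 N m), stays where it is left. Count it flipped above 1.0.
- catch_hinge (a point): Point on the catch's hinge line (parallel to the press's x axis), below the finger tab; axes as the press's. In the press's frame at x -26, y -46, z 104 mm.
- catch_tab (a point): Upper part of the catch's red finger tab, 50 mm from the hinge line; axes turn with the catch. Tab 22 mm wide (press x), 6 mm thick (press y), reaching 65 mm from the hinge line. A fingertip fits behind it, above the head, on its inner (+y) side.
- press_lever (a joint): Lever angle, rad: 0 = upright (rest; a spring pulls it back), 0.85 = pulled fully to the front and down (end stop). Takes 2 N at the bar at first, about 7 N at the end. The geared pad comes down 22.5 mm per rad and meets the carton at about 0.6 rad.
- lever_pivot (a point): Middle of the lever's pivot line (parallel to the press's y axis), at press x 45, y 0, z 90 mm; axes as the press's. The grip bar's centre is at 120 mm from it: at press x = -120 sin(q), z = +120 cos(q) mm from the pivot for lever angle q.
- grip_bar: Black round grip bar of the lever, 14 mm diameter, along the press's y axis; origin at its centre; a sleeve that can roll about its own axis. It joins two 10 mm lever arms at y = -34 and y = +34 mm, so 58 mm of it are clear for fingers between them.
- pad: Round rubber pressing pad, 40 mm diameter, under the press head, driven down by the lever through a spring (about 6 N when fully down on the carton). Origin at its upper side, on its axis at press x = -4, y = 0 mm.
- ink_pad: Bystander: round black ink pad tin, 64 mm diameter, 21 mm high; origin under its centre.
- stamp: Bystander: green self-inking stamp, 52 mm diameter, 75 mm high, standing; origin under its centre.
- tape: Bystander: roll of brown tape, 92 mm diameter, 48 mm high; origin under its centre.

How it is judged:
On the way, in this order (a step that is already met when the one before it is completed fails the run):
1. the carton lies on its spot under the press, against the end stop and along the fence (horizontal distance between carton_center and press_spot below 0.015 m and angle between the x axis of carton_center and the y axis of press, either way round below 0.12 rad), for 0.2 s.
2. the safety catch is flipped over to the outside while the lever is still up (value of joint catch above 1 rad and value of joint press_lever below 0.2 rad), for 0.2 s.
3. the lever is pulled fully down and the pad squeezes the carton (value of joint press_lever above 0.77 rad and contact force between pad and carton above 2 N), for 0.3 s.
At the end, for the whole second after the job is handed in: The robot's fingers still hold the grip bar (over 1 N) with the lever at 0.77 rad or more of its 0.85, the pad presses on the carton with over 2 N, the carton's centre is within 15 mm (horizontally) of its spot, straight within 0.12 rad and on the desk, and the catch is still flipped beyond 1.0 rad (all of step 1 and all of step 3 and value of joint catch above 1 rad and contact force between the fingers and grip_bar above 1 N and height (world z) of carton_center below 0.03 m); the arm keeps its last pose, push and grip.
It fails at once if the carton is lifted off the desk (height (world z) of carton_center above 0.045 m).
It fails at once if the lever is forced past the catch (value of joint press_lever above 0.3 rad and value of joint catch below 0.7 rad).
It fails at once if the ink pad is moved or knocked over (distance of ink_pad from where it was at the start of the episode above 0.03 m).
It fails at once if the stamp is moved or knocked over (distance of stamp from where it was at the start of the episode above 0.03 m).
It fails at once if the tape roll is moved or knocked over (distance of tape from where it was at the start of the episode above 0.03 m).
It also fails if it takes over 69 s, if anything falls off the work surface, if the arm or the gripper's body presses on something with over 40 N, if the wrist force passes 120 N, or if a joint passes its speed limit or range.

## Working session

There is one attempt and no reset: what is moved stays moved. The work goes in short steps, Python scripts to look and compute and a tool call to move; the robot and the scene stay as the last step left them, time stands still between calls to the robot, and variables do not carry over. Pictures are saved under pics/ and viewed, and the job is handed in when it is done.

Besides the shell and the picture viewer there is one more tool, called as name(argument=value, ...), one argument or row to a line, values as JSON. send_rows: Moves the arm, as the interface text tells. Its arguments: {"type":"object","properties":{"targets":{"type":"array","items":{"type":"array"}},"newtons":{"type":"number"}},"required":["targets"]}

```bash
mkdir -p pics; ls; python3 - <<'E'
from plant import robot, optics
import cv2,numpy as np
s=robot.read_state(); print({k:np.round(v,3).tolist() for k,v in s.items()})
for n in ["scene","top","wrist"]:
    c=optics.read_camera(n); cv2.imwrite(f"pics/{n}0.png",c["color"][:,:,::-1]); print(n,np.round(c["K"],1).tolist(),c["position"],c["orientation"], [k for k in c])
E
```

```text
pics
{'t': 0.0, 'q': [0.678, 0.131, 1.489, -0.0, 1.523, -0.085], 'dq': [0.0, -0.001, 0.001, 0.001, -0.0, -0.001], 'joint_torque': [-0.001, -55.985, -49.176, 0.077, 0.036, -0.0], 'tool_pos': [0.433, 0.414, 0.218], 'orientation': [-1.234, -2.888, 0.003], 'force': [0.184, -0.667, 0.217], 'wrist_torque': [-0.025, 0.007, -0.008], 'opening': 0.093}
scene [[482.6, 0.0, 325.5], [0.0, 482.6, 240.9], [0.0, 0.0, 1.0]] [ 0.21419836 -0.70264221  0.59766546] [ 0.97970843 -0.24080784 -0.39320373] ['color', 'K', 'position', 'orientation']
top [[470.4, 0.0, 315.4], [0.0, 470.4, 240.4], [0.0, 0.0, 1.0]] [ 0.41976515 -0.02068476  1.00332236] [ 0.10245356 -0.10897595 -1.59126655] ['color', 'K', 'position', 'orientation']
wrist [[399.7, 0.0, 317.8], [0.0, 399.7, 230.2], [0.0, 0.0, 1.0]] [0.37827675 0.47157625 0.38432385] [-0.27744944 -0.11016926  0.75831906] ['color', 'K', 'position', 'orientation']
```

View pics/scene0.png

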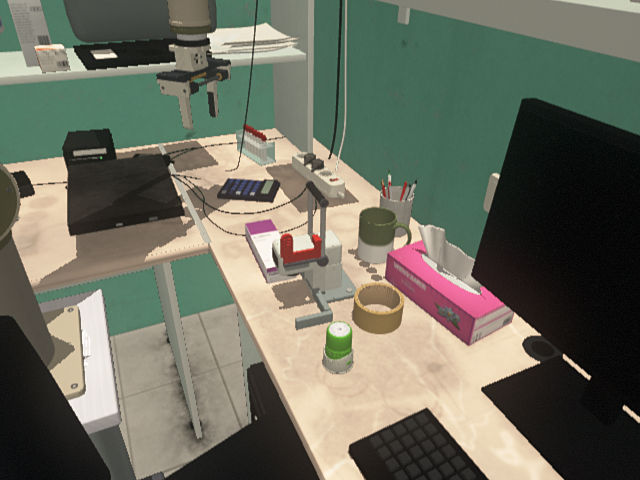

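View pics/top0.png

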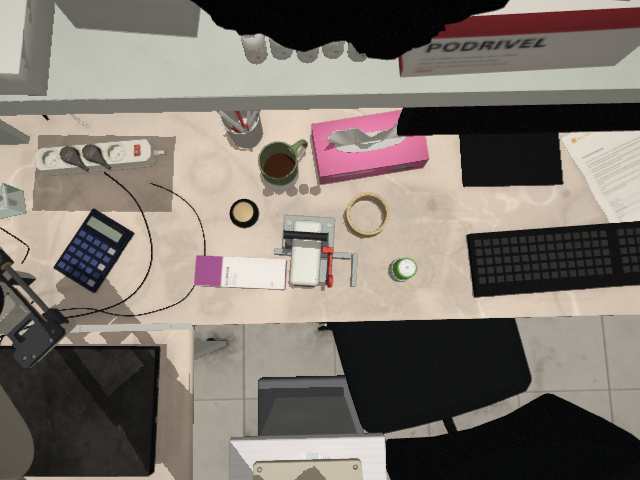

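View pics/wrist0.png

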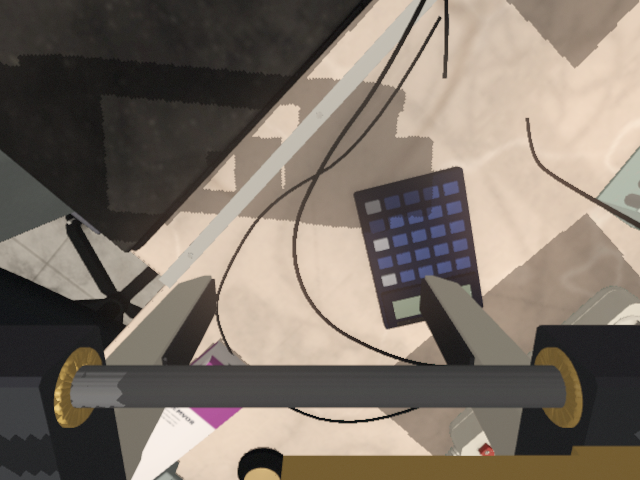

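```bash
cat > h.py <<'E'
import numpy as np,cv2
from scipy.spatial.transform import Rotation as R
from plant import robot, optics
def proj(c,P):
    P=np.atleast_2d(P); q=(P-c["position"])@R.from_rotvec(c["orientation"]).as_matrix()
    q=np.c_[q[:,0],-q[:,1],-q[:,2]]@np.array(c["K"]).T
    return q[:,:2]/q[:,2:]
def ray(c,uv,z):
    d=np.linalg.inv(c["K"])@np.r_[uv,1.]; d=R.from_rotvec(c["orientation"]).as_matrix()@np.array([d[0],-d[1],-d[2]])
    p=np.array(c["position"]); return p+d*(z-p[2])/d[2]
def crop(c,x0,y0,w,h,s,name):
    im=c["color"][y0:y0+h,x0:x0+w,::-1]; cv2.imwrite(name,cv2.resize(im,None,fx=s,fy=s,interpolation=cv2.INTER_CUBIC))
E
python3 - <<'E'
from h import *
t=optics.read_camera("top"); crop(t,180,180,200,130,4,"pics/top1.png")
for n in ["press","carton_center","catch","grip_bar","end_stop","ink_pad","stamp","tape","press_lever"]:
    for cam in ["top","scene"]:
        try:
            for d in optics.cut_out(cam,n)[:2]:
                ys,xs=np.nonzero(d["region"]); print(cam,n,round(d["confidence"],2),np.round(d["point"],1),xs.min(),xs.max(),ys.min(),ys.max(),len(xs), cv2.minAreaRect(np.c_[xs,ys].astype(np.float32)))
        except Exception as e: print(cam,n,e)
s=optics.read_camera("scene"); crop(s,230,170,200,150,4,"pics/scene1.png")
E
```

```text
top press 0.62 [310.  248.1] 274 357 215 287 3661 ((315.6698913574219, 251.27210998535156), (83.35831451416016, 70.48139190673828), 3.012787342071533)
scene press 0.88 [317.4 261.3] 272 355 181 328 5051 ((307.8748779296875, 254.2592010498047), (139.5901641845703, 70.56230926513672), 72.4075698852539)
top carton_center 0.74 [240.8 275.2] 194 286 256 289 2828 ((240.31707763671875, 272.3040466308594), (92.18659210205078, 31.532983779907227), 1.9749339818954468)
scene carton_center 0.79 [260.5 247.4] 245 294 219 282 1436 ((268.01226806640625, 250.67872619628906), (66.61378479003906, 32.822181701660156), 71.14684295654297)
top catch 0.63 [331.7 264.4] 322 333 247 287 274 ((327.5, 267.0), (40.0, 11.0), 90.0)
scene catch 0.84 [296.6 250.5] 280 320 233 266 834 ((300.0, 249.5), (33.0, 40.0), 90.0)
top grip_bar 0.75 [303.5 233.2] 283 328 231 241 394 ((305.5, 236.0), (10.0, 45.0), 90.0)
scene grip_bar 0.61 [317.9 195. ] 307 327 181 206 223 ((316.51220703125, 193.89028930664062), (29.516843795776367, 8.745731353759766), 51.34019470214844)
scene grip_bar 0.51 [318.6 209.2] 306 328 180 255 710 ((3
[... 930 characters left out ...]
529)
top tape 0.64 [377.3 202.9] 345 389 193 237 708 ((367.7500305175781, 213.75001525878906), (41.719295501708984, 45.25482940673828), 45.0)
scene tape 0.82 [378.9 301.1] 353 403 282 333 2059 ((377.63861083984375, 307.1138916015625), (49.45335006713867, 50.448387145996094), 5.710592269897461)
top press_lever 0.73 [303.5 236.7] 283 327 231 245 358 ((304.9183654785156, 237.5069122314453), (44.58341979980469, 11.85299301147461), 4.635463237762451)
scene press_lever 0.71 [320.  206.9] 306 328 180 255 667 ((318.0625915527344, 217.4083251953125), (75.5476303100586, 21.312294006347656), 87.45519256591797)
scene press_lever 0.52 [293.1 253.1] 280 321 234 266 847 ((300.5, 250.0), (32.0, 41.0), 90.0)
```

View pics/top1.png

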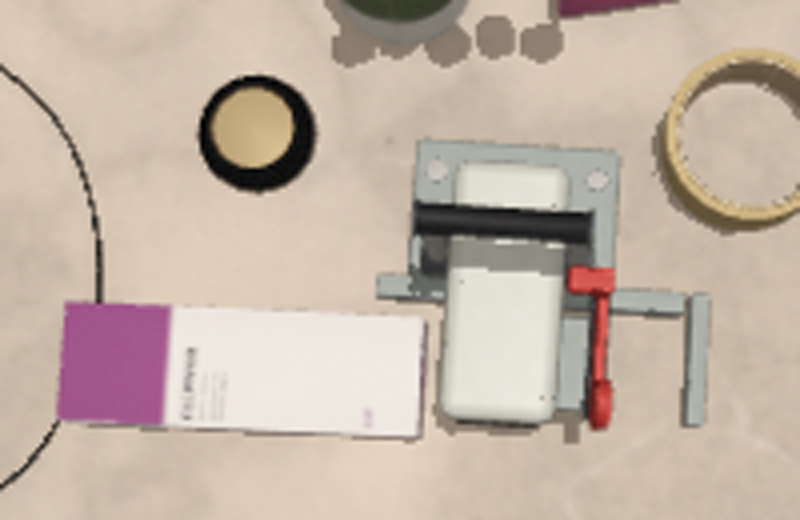

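View pics/scene1.png

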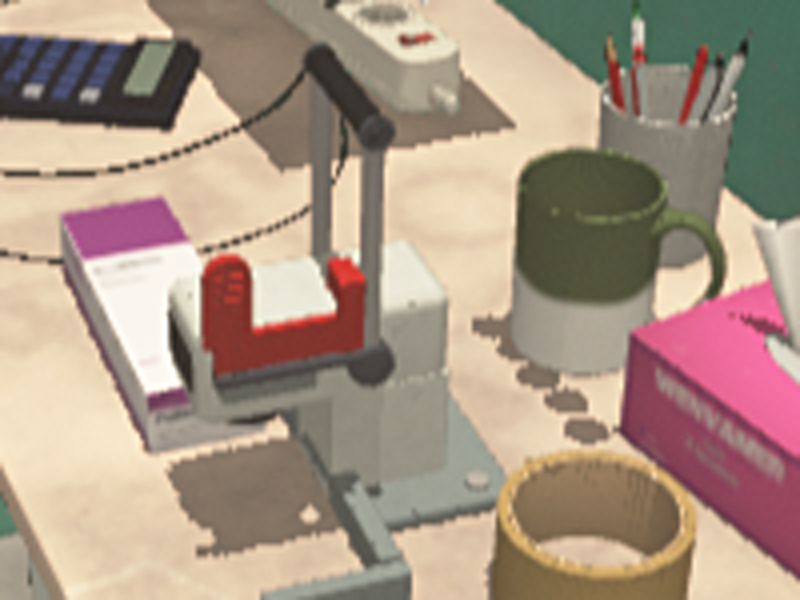

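```bash
cat > fit.py <<'E'
from h import *
from scipy.optimize import least_squares
t=optics.read_camera("top"); s=optics.read_camera("scene")
T=lambda u,v:np.array([180+u/4,180+v/4]); S=lambda u,v:np.array([230+u/4,170+v/4])
obs=[(t,T(683,425),[-28,-96,22]),(t,T(690,293),[42,-96,22]),(t,T(377,297),[30,70,22]),(t,T(600,402),[-26,-46,169]),
(t,T(504,222.5),[45,0,212]),(s,S(347,91),[45,0,210]),(s,S(262,597),[-28,-96,22])]
def W(p,P):
    P=np.atleast_2d(P)/1000; c,si=np.cos(p[2]),np.sin(p[2])
    return np.c_[p[0]+c*P[:,0]-si*P[:,1],p[1]+si*P[:,0]+c*P[:,1],P[:,2]]
def f(p):
    r=[proj(c,W(p,P))[0]-uv for c,uv,P in obs]
    b=proj(t,W(p,[[45,-39,210],[45,39,210]])); a=b[0]-b[1]; m=T(593,227)-T(415,218)
    r.append(100*np.array([np.arctan2(a[1],a[0])-np.arctan2(m[1],m[0]),0])*.5)
    return np.concatenate(r)
if __name__=="__main__":
    o=least_squares(f,[0.37,0,0],loss="soft_l1"); print("press",np.round(o.x,4)); print(np.round(f(o.x).reshape(-1,2),1).tolist())
    p=o.x
    C=np.array([ray(t,T(*q),.04) for q in [(65,302),(57,420),(417,438),(426,318)]])
    print(np.round(C,3).tolist()); c=C.mean(0); d=(C[0]+C[1]-C[2]-C[3])/2; print("len",np.linalg.norm(d),"ang",np.arctan2(d[1],d[0])-np.pi/2)
    print("carton",c, "in press",((c[:2]-p[:2])@np.array([[np.cos(p[2]),-np.sin(p[2])],[np.sin(p[2]),np.cos(p[2])]]))*1000)
    for n,P in dict(spot=[-4,-3,20],bar=[45,0,210],tab=[-26,-46,154]).items(): print(n,np.round(W(p,P)[0],4))
    for n,uv,z in [("ink",(243.7,213.2),.015),("stamp",(403,269),.06),("tape",(367,214),.048)]: print(n,np.round(ray(t,uv,z),3))
    for cam,nm in ((t,"ft"),(s,"fs")):
        im=cam["color"][:,:,::-1].copy()
        for P in [[-28,-96,22],[42,-96,22],[30,70,22],[30,-93,22],[45,-34,210],[45,34,210],[-35,28,115],[-35,-28,115],[90,28,115],[90,-28,115],[-26,-46,169],[-26,-46,104]]:
            u=proj(cam,W(p,P))[0]; cv2.circle(im,tuple(int(round(x*8)) for x in u),8,(0,255,0),-1,shift=3)
        x0,y0=(180,180) if nm=="ft" else (230,170)
        cv2.imwrite(f"pics/{nm}.png",cv2.resize(im[y0:y0+150,x0:x0+200],None,fx=4,fy=4))
E
python3 fit.py
```

```text
press [ 0.4897 -0.0059 -0.0783]
[[0.9, 0.0], [0.6, -0.4], [-0.5, -0.1], [0.0, 0.0], [-0.0, 0.3], [0.0, -0.1], [-0.2, -2.3], [0.2, 0.0]]
[[0.524, 0.219, 0.04], [0.464, 0.223, 0.04], [0.45, 0.04, 0.04], [0.512, 0.034, 0.04]]
len 0.18480443027000112 ang -0.07015608137350804
carton [0.48738998 0.12893933 0.04      ] in press [-12.80382385 134.29663775]
spot [ 0.4854 -0.0086  0.02  ]
bar [ 0.5345 -0.0095  0.21  ]
tab [ 0.4601 -0.0498  0.154 ]
ink [0.615 0.125 0.015]
stamp [ 0.485 -0.201  0.06 ]
tape [ 0.601 -0.134  0.048]
```

View pics/ft.png

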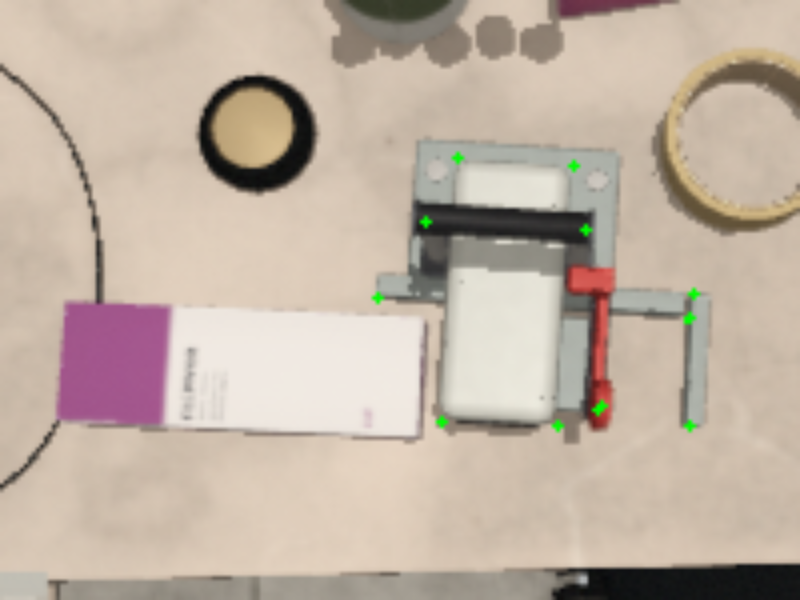

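View pics/fs.png

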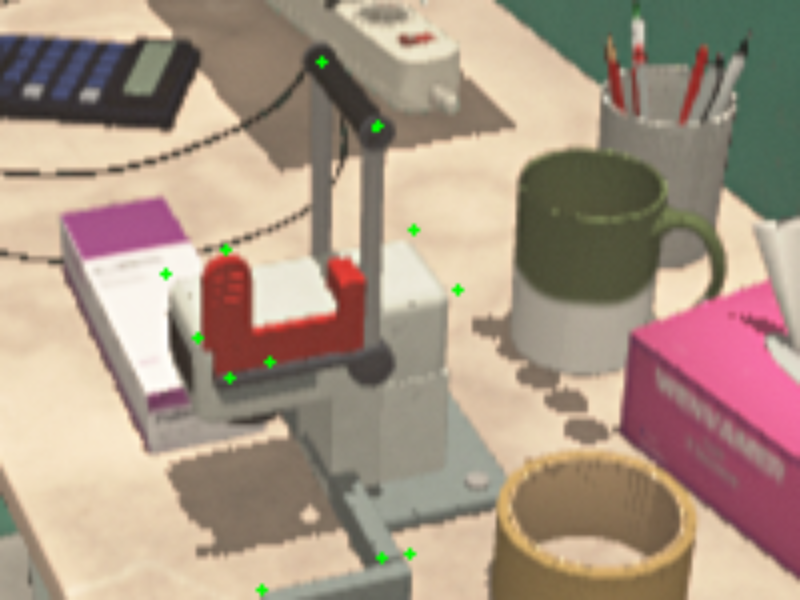

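```bash
cat >> h.py <<'E'
PR=np.array([0.4897,-0.0059,-0.0783])
def pw(x,y,z):
    c,s=np.cos(PR[2]),np.sin(PR[2]); return np.array([PR[0]+(c*x-s*y)/1e3,PR[1]+(s*x+c*y)/1e3,z/1e3])
def st(verbose=1):
    s=robot.read_state(); M=R.from_rotvec(s["orientation"]).as_matrix(); p=s["tool_pos"]
    c,sn=np.cos(PR[2]),np.sin(PR[2]); d=(np.array(p)-[PR[0],PR[1],0])*1e3
    pp=np.array([c*d[0]+sn*d[1],-sn*d[0]+c*d[1],d[2]])
    if verbose: print("t",round(s["t"],2),"press xyz",np.round(pp,1),"F",np.round(s["force"],1),"open",round(s["opening"],4),"yaw(tool x in press)",round(np.arctan2(M[1,0],M[0,0])-PR[2],3),"q6",round(s["q"][5],3),"tilt",np.round(M[2],3))
    return s,M,pp
def go(x,y,z,yaw=None):
    "shift in tool axes (mm) at present yaw to the press-frame point, and turn needed"
    s,M,pp=st(); d=(pw(x,y,z)-s["tool_pos"])*1e3
    print("tool shift",np.round(M.T@d,1))
    if yaw is not None:
        cur=np.arctan2(M[1,0],M[0,0])-PR[2]; dy=(yaw-cur+np.pi)%(2*np.pi)-np.pi
        print("turn about tool z",round(-dy,3)); c=cur+dy+PR[2]
        M2=np.array([[np.cos(c),np.sin(c),0],[np.sin(c),-np.cos(c),0],[0,0,-1]]); print("shift if turned first",np.round(M2.T@d,1))
E
python3 - <<'E'
from h import *
s,M,pp=st(); print(np.round(M,3))
c=optics.read_camera("wrist"); print(M.T@(np.array(c["position"])-s["tool_pos"]))
for yaw in (np.pi/2,-np.pi/2,0,np.pi): go(-12.5,134+83,90,yaw)
E
```

```text
t 1.25 press xyz [-88.8 414.9 218.6] F [-0.3 -0.1 -0.3] open 0.093 yaw(tool x in press) 2.412 q6 -0.085 tilt [ 0. -0. -1.]
[[-0.691  0.723 -0.   ]
 [ 0.723  0.691 -0.   ]
 [ 0.    -0.    -1.   ]]
[ 0.07936588 -0.00044202 -0.16666248]
t 1.3 press xyz [-88.8 414.9 218.7] F [-0.1 -0.   0.3] open 0.0929 yaw(tool x in press) 2.412 q6 -0.085 tilt [-0.  0. -1.]
tool shift [-188.8  -96.7  128.7]
turn about tool z 0.841
shift if turned first [-197.9   76.3  128.7]
t 1.3 press xyz [-88.8 414.9 218.7] F [-0.1 -0.   0.3] open 0.0929 yaw(tool x in press) 2.412 q6 -0.085 tilt [-0.  0. -1.]
tool shift [-188.8  -96.7  128.7]
turn about tool z -2.3
shift if turned first [197.9 -76.3 128.7]
t 1.3 press xyz [-88.8 414.9 218.7] F [-0.1 -0.   0.3] open 0.0929 yaw(tool x in press) 2.412 q6 -0.085 tilt [-0.  0. -1.]
tool shift [-188.8  -96.7  128.7]
turn about tool z 2.412
shift if turned first [ 76.3 197.9 128.7]
t 1.3 press xyz [-88.8 414.9 218.7] F [-0.1 -0.   0.3] open 0.0929 yaw(tool x in press) 2.412 q6 -0.085 tilt [-0.  0. -1.]
tool shift [-188.8  -96.7  128.7]
turn about tool z -0.73
shift if turned first [ -76.3 -197.9  128.7]
```

send_rows(
  targets=[
    [1, [0, 0, 8], 0.14],
    [1, [0, 0, 8], 0.14],
    [1, [0, 0, 8], 0.14],
    [1, [0, 0, 8], 0.14],
    [1, [0, 0, 8], 0.14],
    [1, [0, 0, 8], 0.14],
    [1, [-25, 10, 10], 0],
    [1, [-30, 12, 10], 0],
    [1, [-30, 12, 10], 0],
    [1, [-30, 12, 10], 0],
    [1, [-30, 12, 10], 0],
    [1, [-30, 10, 10], 0],
  ],
  newtons=15,
)

```text
t: 2.5
tool_pos: [0.4884, 0.2337, 0.1105]
orientation: [2.305, 2.134, 0.001]
force: [0.6, 0.0, 0.4]
opening: 0.093
```

```bash
python3 -c "
from h import *
go(-12.5,220,90,np.pi/2)"
```

```text
t 2.5 press xyz [-20.  238.8 110.5] F [0.6 0.  0.4] open 0.093 yaw(tool x in press) 1.572 q6 0.429 tilt [ 0.     0.001 -1.   ]
tool shift [-18.8   7.5  20.5]
turn about tool z 0.001
shift if turned first [-18.8   7.5  20.5]
```

send_rows(
  targets=[
    [1, [-10, 4, 10], 0],
    [1, [-9, 4, 15], 0],
    [1, [0, 0, 25], 0],
    [1, [0, 0, 0], 0],
    [1, [0, 0, 0], 0],
  ],
)

```text
t: 3.0
tool_pos: [0.4937, 0.2159, 0.06]
orientation: [-2.304, -2.134, 0.003]
force: [-0.2, 0.5, 0.9]
opening: 0.0928
```

```bash
python3 -c "
from h import *
st()
for n in ('wrist','top'):
    c=optics.read_camera(n)
    if n=='wrist': cv2.imwrite('pics/w2.png',c['color'][:,:,::-1])
    else: crop(c,160,180,200,130,4,'pics/t2.png')"
```

```text
t 3.0 press xyz [-13.4 221.4  60. ] F [-0.2  0.5  0.9] open 0.0928 yaw(tool x in press) 1.573 q6 0.393 tilt [-0.    -0.002 -1.   ]
```

View pics/w2.png

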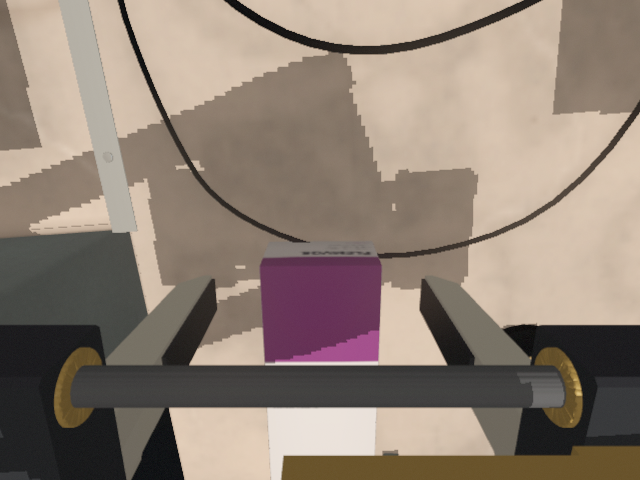

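View pics/t2.png

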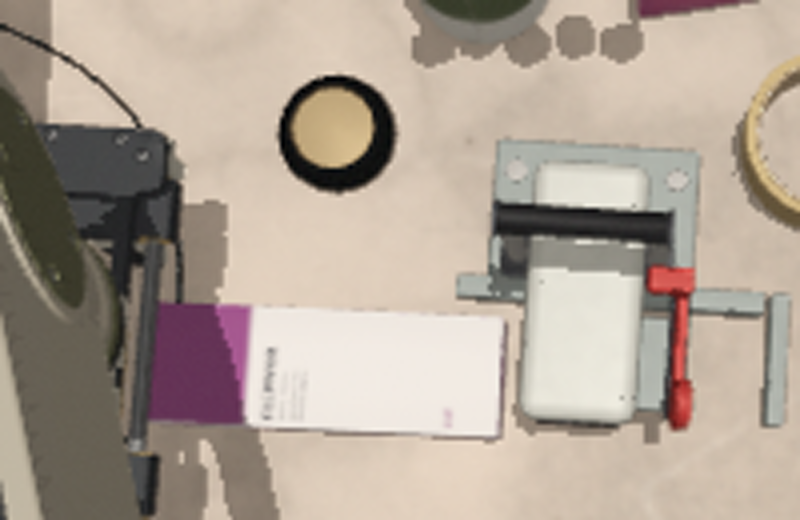

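The carton (columns 262–380) is centred between the fingers (216–422) in the wrist picture. Lowering and gripping.

send_rows(
  targets=[
    [1, [0, 0, 16], 0],
    [1, [0, 0, 16], 0],
    [1, [0, 0, 14], 0],
    [1, [0, 0, 0], 0],
    [0.2, [0, 0, 0], 0],
    [0.2, [0, 0, 0], 0],
    [0, [0, 0, 0], 0],
    [-1, [0, 0, 0], 0],
    [-1, [0, 0, 0], 0],
    [-1, [0, 0, 0], 0],
    [-1, [0, 0, 0], 0],
    [-1, [0, 0, 0], 0],
  ],
  newtons=15,
)

```text
t: 4.3
tool_pos: [0.495, 0.2155, 0.0152]
orientation: [2.305, 2.134, 0.001]
force: [-0.5, -0.5, 6.1]
opening: 0.0629
```

```bash
python3 -c "
from h import *
st()
c=optics.read_camera('wrist')
for u in ((262,258),(380,258)): 
  p=ray(c,u,.04);print(p, (p-pw(0,0,0))[:2]@np.array([[np.cos(PR[2]),-np.sin(PR[2])],[np.sin(PR[2]),np.cos(PR[2])]]))
cv2.imwrite('pics/w3.png',c['color'][:,:,::-1])"
```

```text
t 4.3 press xyz [-12.1 221.2  15.2] F [-0.5 -0.5  6.1] open 0.0629 yaw(tool x in press) 1.572 q6 0.393 tilt [ 0.     0.001 -1.   ]
[0.47621179 0.24282469 0.04      ] [-0.03290213  0.24690758]
[0.52073342 0.23939118 0.04      ] [0.01175166 0.24696707]
```

View pics/w3.png

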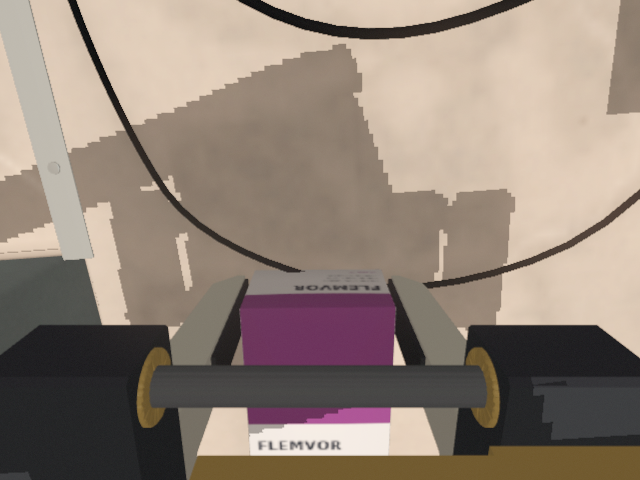

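```bash
python3 -c "
from h import *
c=optics.read_camera('wrist')
for u in ((242,294),(394,294)): 
  p=ray(c,u,.04); print((p-pw(0,0,0))[:2]@np.array([[np.cos(PR[2]),-np.sin(PR[2])],[np.sin(PR[2]),np.cos(PR[2])]]))
go(-4,-3+93-6,14.5,np.pi/2)"
```

```text
[-0.04124622  0.23196996]
[0.01789908 0.23203793]
t 4.4 press xyz [-12.1 221.2  15.2] F [-1.3 -1.   5.6] open 0.0628 yaw(tool x in press) 1.572 q6 0.393 tilt [ 0.     0.001 -1.   ]
tool shift [-137.2    7.9    0.7]
turn about tool z 0.001
shift if turned first [-137.2    8.1    0.7]
```

send_rows(
  targets=[
    [-1, [-5, 1, -0.5], 0],
    [-1, [-12, 2, 0], 0],
    [-1, [-15, 2, 0], 0],
    [-1, [-15, 2, 0], 0],
    [-1, [-15, 1, 0], 0],
    [-1, [-15, 0, 0], 0],
    [-1, [-15, 0, 0], 0],
    [-1, [-15, 0, 0], 0],
    [-1, [-12, 0, 0], 0],
    [-1, [-8, 0, 0], 0],
    [-1, [-3, 0, 0], 0],
  ],
)

```text
t: 5.5
tool_pos: [0.4925, 0.0844, 0.0152]
orientation: [2.306, 2.133, 0.0]
force: [0.0, 4.0, 3.4]
opening: 0.0628
```

```bash
python3 -c "
from h import *
go(-4,84,14.5,np.pi/2)
c=optics.read_camera('top'); crop(c,180,180,200,130,4,'pics/t4.png')"
```

```text
t 5.5 press xyz [-4.3 90.2 15.2] F [0.  4.  3.4] open 0.0628 yaw(tool x in press) 1.571 q6 0.145 tilt [ 0.  0. -1.]
tool shift [-6.2  0.3  0.7]
turn about tool z 0.0
shift if turned first [-6.2  0.3  0.7]
```

View pics/t4.png

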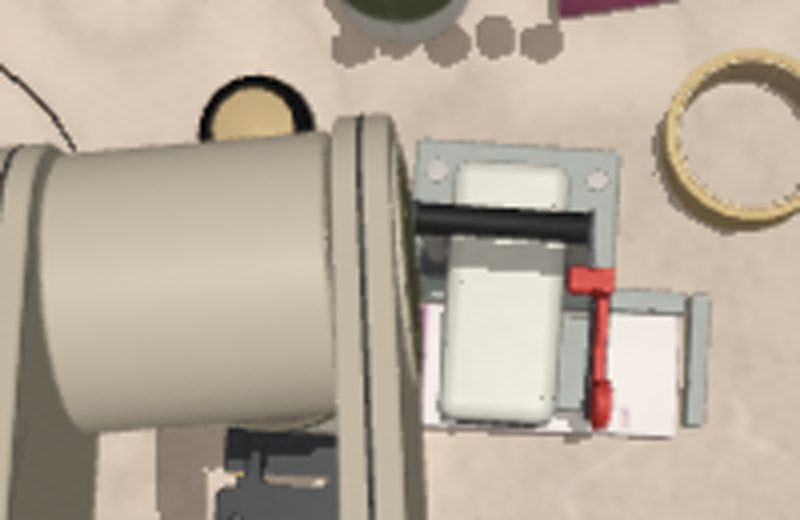

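send_rows(
  targets=[
    [-1, [-2, 0, 0], 0],
    [-1, [-2, 0, 0], 0],
    [-1, [-2, 0, 0], 0],
    [-1, [-1, 0, 0], 0],
    [-1, [0, 0, 0], 0],
  ],
)

```text
t: 6.05
tool_pos: [0.4921, 0.0784, 0.0152]
orientation: [2.305, 2.134, 0.001]
force: [0.2, 4.0, 4.8]
opening: 0.063
```

```bash
python3 -c "
from h import *
go(-4,84,14.5,np.pi/2)
c=optics.read_camera('top'); crop(c,280,230,80,65,8,'pics/t5.png')"
```

```text
t 6.05 press xyz [-4.2 84.2 15.2] F [0.2 4.  4.8] open 0.063 yaw(tool x in press) 1.572 q6 0.132 tilt [ 0.  0. -1.]
tool shift [-0.2  0.2  0.7]
turn about tool z 0.001
shift if turned first [-0.2  0.2  0.7]
```

View pics/t5.png

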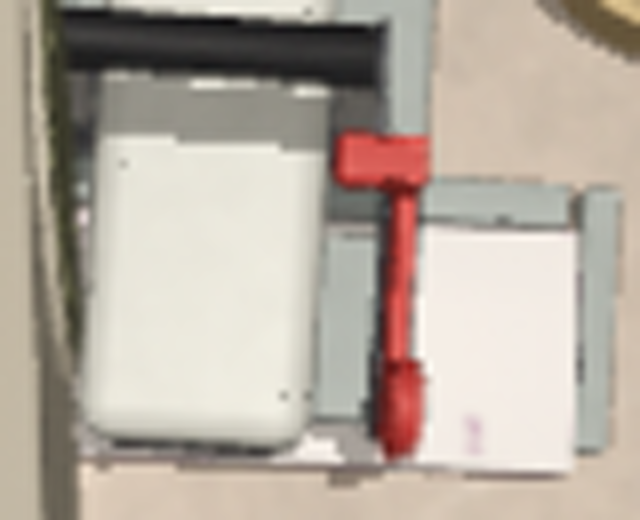

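send_rows(
  targets=[
    [-1, [-1, 0, 0], 0],
    [-1, [-1, 0, 0], 0],
    [-1, [-1, 0, 0], 0],
    [-1, [0, 0, 0], 0],
  ],
)

```text
t: 6.5
tool_pos: [0.4925, 0.0779, 0.0154]
orientation: [-2.304, -2.133, -0.007]
force: [4.8, 17.4, 1.9]
opening: 0.0628
```

```bash
python3 -c "
from h import *
st()"
```

```text
t 6.5 press xyz [-3.8 83.8 15.4] F [ 4.8 17.4  1.9] open 0.0628 yaw(tool x in press) 1.572 q6 0.126 tilt [ 0.004  0.002 -1.   ]
```

send_rows(
  targets=[
    [-1, [1, 0, 0], 0],
    [-1, [1, 0, 0], 0],
    [0, [0, 0, 0], 0],
    [0.4, [0, 0, 0], 0],
    [0.4, [0, 0, 0], 0],
    [0.4, [0, 0, 0], 0],
    [0.4, [0, 0, 0], 0],
  ],
)

```text
t: 7.2
tool_pos: [0.4912, 0.0768, 0.0146]
orientation: [-2.305, -2.134, 0.002]
force: [-0.3, 0.7, 0.1]
opening: 0.0651
```

```bash
python3 -c "
from h import *
st()"
```

```text
t 7.2 press xyz [-5.  82.6 14.6] F [-0.3  0.7  0.1] open 0.0651 yaw(tool x in press) 1.572 q6 0.13 tilt [-0.001 -0.001 -1.   ]
```

send_rows(
  targets=[
    [0.65, [0, 0, 0], 0],
    [0.65, [0, 0, 0], 0],
    [0.65, [0, 0, -5], 0],
    [0.65, [0, 0, -20], 0],
    [0.65, [0, 0, -35], 0],
    [0.65, [3, 0, -35], 0],
    [0, [3, 0, -35], 0],
    [-1, [2, 0, -35], 0],
    [-1, [0, 0, -35], 0],
    [-1, [0, 0, -30], 0],
    [-1, [0, 0, -10], 0],
    [-1, [0, 0, 0], 0],
  ],
)

```text
t: 8.4
tool_pos: [0.4934, 0.0852, 0.2569]
orientation: [2.304, 2.133, 0.004]
force: [0.7, -0.1, 0.9]
opening: 0.0332
```

```bash
python3 -c "
from h import *
go(-26,-14,200,np.pi)
c=optics.read_camera('top'); crop(c,180,180,200,130,4,'pics/t6.png')
c=optics.read_camera('scene'); crop(c,200,120,200,150,4,'pics/s6.png')"
```

```text
t 8.4 press xyz [ -3.5  91.1 256.9] F [ 0.7 -0.1  0.9] open 0.0332 yaw(tool x in press) 1.572 q6 0.146 tilt [ 0.     0.003 -1.   ]
tool shift [-105.1  -22.9   56.8]
turn about tool z -1.57
shift if turned first [  22.5 -105.1   56.9]
```

View pics/t6.png

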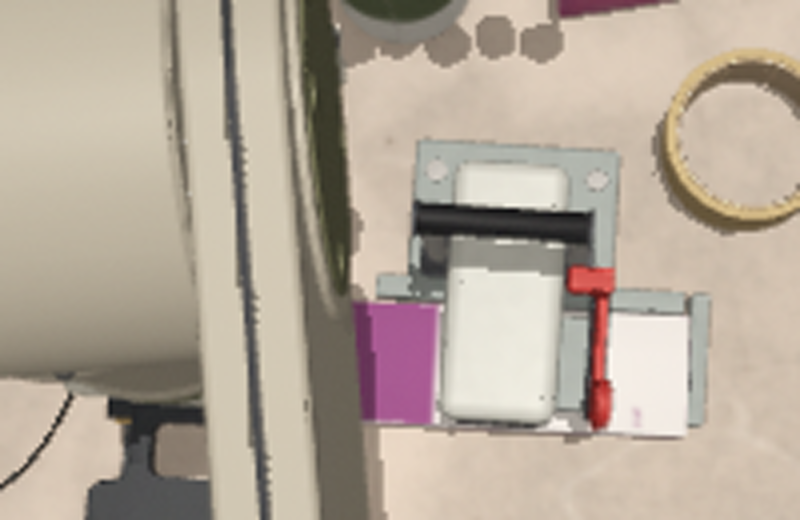

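View pics/s6.png

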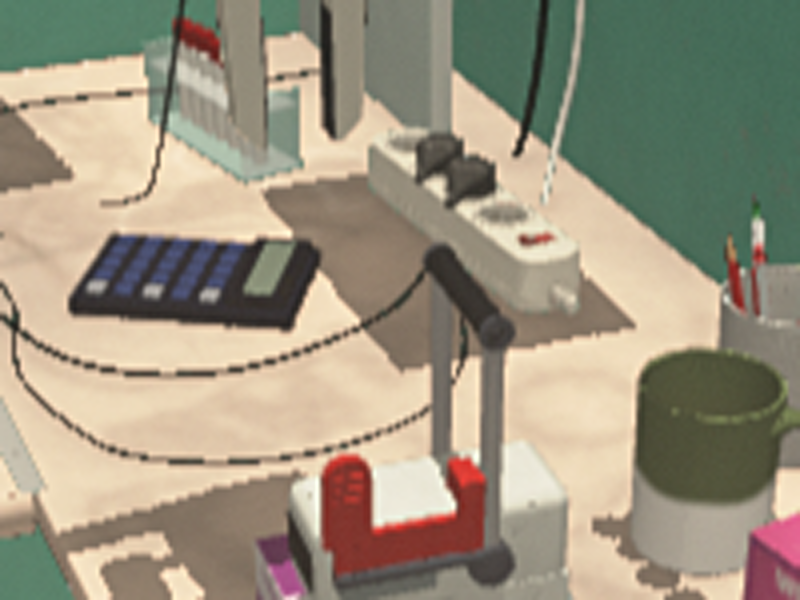

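The carton lies on the end stop (its end at column ~688 in the crop) and along the fence. Turning for the catch.

send_rows(
  targets=[
    [-1, [0, 0, 0], -0.13],
    [-1, [0, 0, 0], -0.13],
    [-1, [0, 0, 0], -0.13],
    [-1, [0, 0, 0], -0.13],
    [-1, [0, 0, 0], -0.13],
    [-1, [0, 0, 0], -0.13],
    [-1, [0, 0, 0], -0.13],
    [-1, [0, 0, 0], -0.13],
    [-1, [0, 0, 0], -0.13],
    [-1, [0, 0, 0], -0.13],
    [-1, [0, 0, 0], -0.13],
    [-1, [0, 0, 0], -0.14],
  ],
)

```text
t: 9.7
tool_pos: [0.4912, 0.0851, 0.2523]
orientation: [-0.114, -3.135, 0.001]
force: [0.1, -0.6, -0.9]
opening: 0.0005
```

```bash
python3 -c "
from h import *
go(-28,-12,180,np.pi)"
```

```text
t 9.7 press xyz [ -5.6  90.8 252.3] F [ 0.1 -0.6 -0.9] open 0.0005 yaw(tool x in press) 3.148 q6 -1.43 tilt [ 0.004 -0.001 -1.   ]
tool shift [  22.7 -102.6   72.5]
turn about tool z 0.006
shift if turned first [  22.4 -102.8   72.3]
```

send_rows(
  targets=[
    [-1, [4, -15, 5], 0],
    [-1, [5, -22, 15], 0],
    [-1, [5, -22, 17], 0],
    [-1, [5, -22, 17], 0],
    [-1, [4, -22, 18], 0],
    [-1, [0, 0, 0], 0],
    [-1, [0, 0, 0], 0],
  ],
)

```text
t: 10.4
tool_pos: [0.4603, -0.0163, 0.1817]
orientation: [-0.129, -3.136, -0.001]
force: [-0.1, 0.3, -0.9]
opening: 0.0004
```

```bash
python3 -c "
from h import *
go(-28,-12,136,np.pi)
c=optics.read_camera('scene'); crop(c,200,120,200,150,4,'pics/s7.png')"
```

```text
t 10.4 press xyz [-28.5 -12.6 181.7] F [-0.1  0.3 -0.9] open 0.0004 yaw(tool x in press) 3.138 q6 -1.635 tilt [ 0.003  0.    -1.   ]
tool shift [-0.6  0.6 45.7]
turn about tool z -0.004
shift if turned first [-0.5  0.6 45.7]
```

View pics/s7.png

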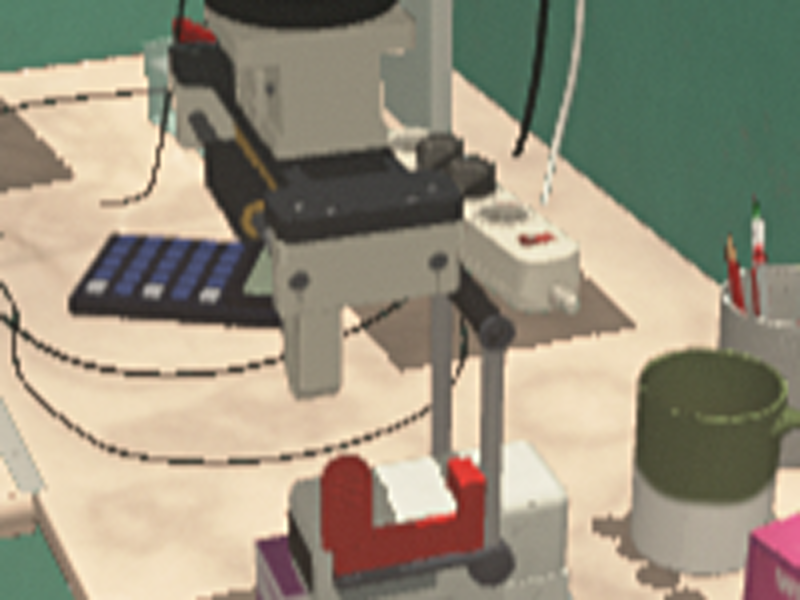

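send_rows(
  targets=[
    [-1, [-1, 0, 15], 0],
    [-1, [0, 0, 20], 0],
    [-1, [0, 0, 11], 0],
    [-1, [0, 0, 0], 0],
    [-1, [0, -6, 0], 0],
    [-1, [0, -6, 0], 0],
    [-1, [0, -6, 0], 0],
    [-1, [0, 0, 0], 0],
  ],
)

```text
t: 11.25
tool_pos: [0.4616, -0.0348, 0.1379]
orientation: [0.124, 3.138, -0.001]
force: [-0.1, -0.0, 0.1]
opening: 0.0005
```

```bash
python3 -c "
from h import *
st()
c=optics.read_camera('scene'); crop(c,200,120,200,150,4,'pics/s8.png')"
```

```text
t 11.25 press xyz [-25.8 -31.  137.9] F [-0.1 -0.   0.1] open 0.0005 yaw(tool x in press) 3.141 q6 -1.678 tilt [-0.001 -0.    -1.   ]
```

View pics/s8.png

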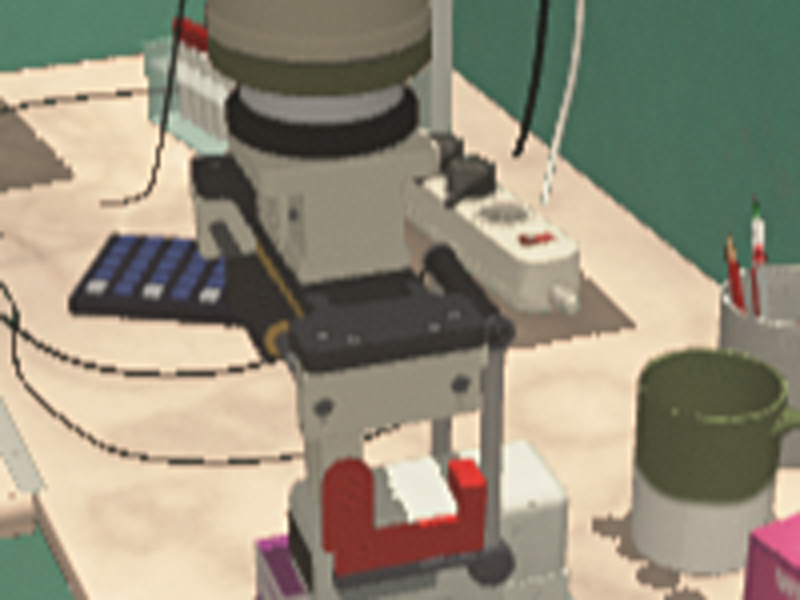

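send_rows(
  targets=[
    [-1, [0, -5, 0], 0],
    [-1, [0, -5, 0], 0],
    [-1, [0, -5, 0], 0],
    [-1, [0, 0, 0], 0],
  ],
)

```text
t: 11.7
tool_pos: [0.4599, -0.0494, 0.1371]
orientation: [-0.123, -3.139, 0.0]
force: [-0.0, 0.8, -0.3]
opening: 0.0006
```

```bash
python3 -c "
from h import *
st()
c=optics.read_camera('scene'); crop(c,200,120,200,150,4,'pics/s9.png')"
```

```text
t 11.7 press xyz [-26.3 -45.7 137.1] F [-0.   0.8 -0.3] open 0.0006 yaw(tool x in press) 3.141 q6 -1.71 tilt [ 0. -0. -1.]
```

View pics/s9.png

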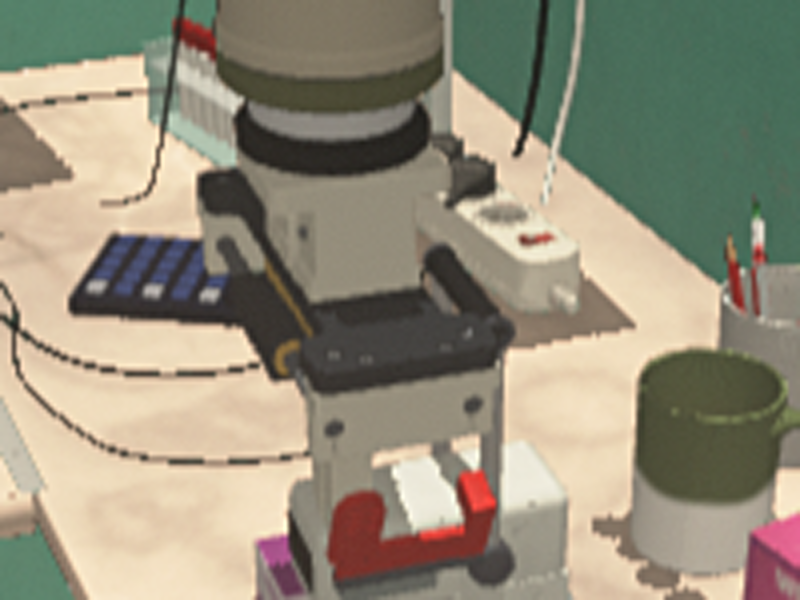

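send_rows(
  targets=[
    [-1, [0, -5, 1], 0],
    [-1, [0, -5, 2], 0],
    [-1, [0, -5, 2], 0],
    [-1, [0, -5, 3], 0],
    [-1, [0, -4, 3], 0],
    [-1, [0, -4, 3], 0],
    [-1, [0, -4, 4], 0],
    [-1, [0, -3, 4], 0],
    [-1, [0, -2, 3], 0],
    [-1, [0, 0, 0], 0],
  ],
)

```text
t: 12.75
tool_pos: [0.4567, -0.0858, 0.1115]
orientation: [-0.123, -3.138, -0.0]
force: [0.3, 0.2, -0.4]
opening: 0.0005
```

```bash
python3 -c "
from h import *
st()
c=optics.read_camera('scene'); crop(c,200,120,200,150,4,'pics/s10.png')"
```

```text
t 12.75 press xyz [-26.6 -82.2 111.5] F [ 0.3  0.2 -0.4] open 0.0005 yaw(tool x in press) 3.142 q6 -1.789 tilt [ 0.001 -0.    -1.   ]
```

View pics/s10.png

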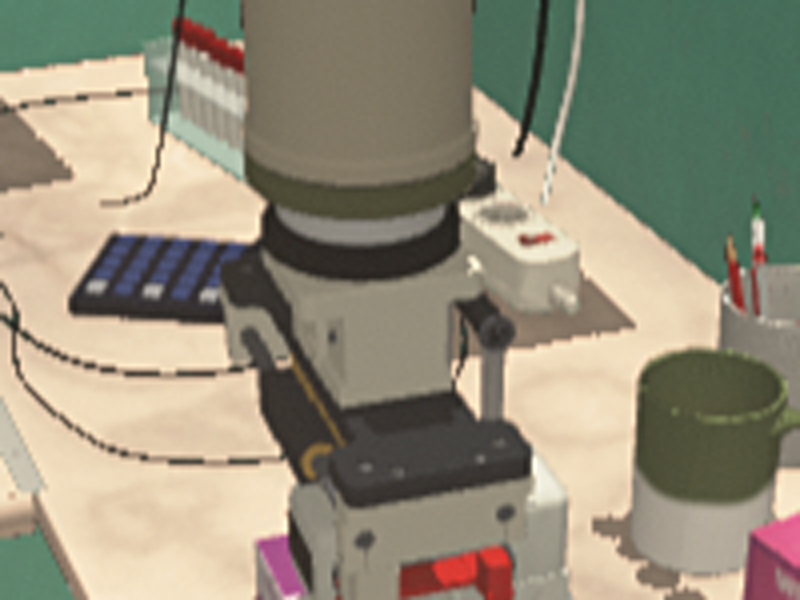

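send_rows(
  targets=[
    [-1, [0, 0, -10], 0],
    [-1, [0, 0, -25], 0],
    [-1, [0, 0, -35], 0],
    [-1, [0, 0, -35], 0],
    [-1, [0, 0, -35], 0],
    [-1, [0, 0, -15], 0.1],
    [0, [0, 0, 0], 0.13],
    [0, [0, 0, 0], 0.14],
    [0, [0, 0, 0], 0.14],
    [0, [0, 0, 0], 0.14],
    [0, [0, 0, 0], 0.14],
    [0, [0, 0, 0], 0.14],
  ],
)

```text
t: 14.0
tool_pos: [0.4572, -0.0855, 0.2683]
orientation: [1.524, 2.746, 0.0]
force: [0.9, -0.3, -0.8]
opening: 0.0434
```

send_rows(
  targets=[
    [0, [0, 0, 0], 0.14],
    [0, [0, 0, 0], 0.14],
    [0, [0, 0, 0], 0.14],
    [0, [0, 0, 0], 0.14],
    [0, [0, 0, 0], 0.08],
    [0, [0, 0, 0], 0],
  ],
)

```text
t: 14.6
tool_pos: [0.4573, -0.0855, 0.2682]
orientation: [2.306, 2.132, 0.001]
force: [0.2, -1.3, -0.4]
opening: 0.0466
```

```bash
python3 -c "
from h import *
go(45,0,250,np.pi/2)
c=optics.read_camera('top'); crop(c,180,180,200,130,4,'pics/t11.png')
c=optics.read_camera('scene'); crop(c,200,120,200,150,4,'pics/s11.png')"
```

```text
t 14.6 press xyz [-26.1 -81.9 268.2] F [ 0.2 -1.3 -0.4] open 0.0466 yaw(tool x in press) 1.571 q6 -0.217 tilt [-0.     0.001 -1.   ]
tool shift [81.9 71.1 18.2]
turn about tool z 0.0
shift if turned first [81.9 71.1 18.2]
```

View pics/s11.png

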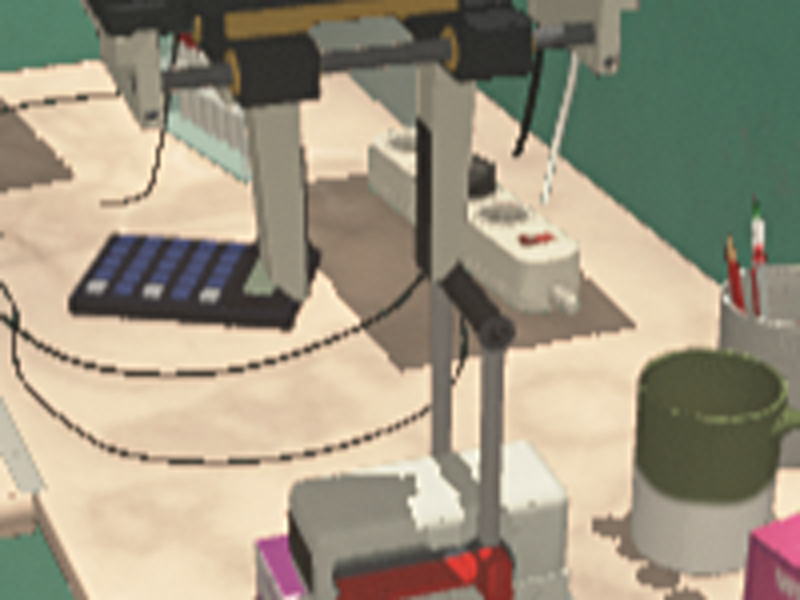

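View pics/t11.png

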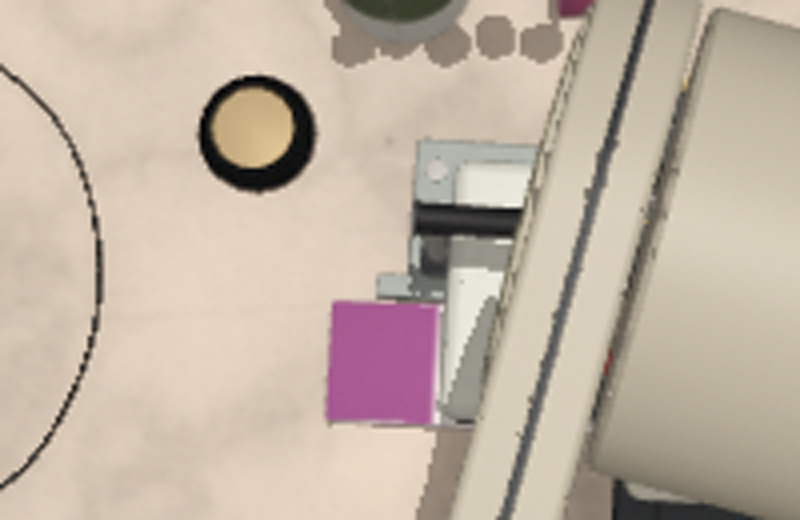

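```bash
python3 -c "
from h import *
c=optics.read_camera('scene'); crop(c,240,200,150,112,5,'pics/s12.png')
for q in (0.7,1.0,1.25,1.5): print(q,(proj(c,[pw(-26,-46-65*np.sin(q),104+65*np.cos(q))])[0]-[240,200])*5)"
```

```text
0.7 [269.7982862  263.57653841]
1.0 [282.32561213 321.31715549]
1.25 [289.36542451 369.36554379]
1.5 [292.7595575  413.46556901]
```

View pics/s12.png

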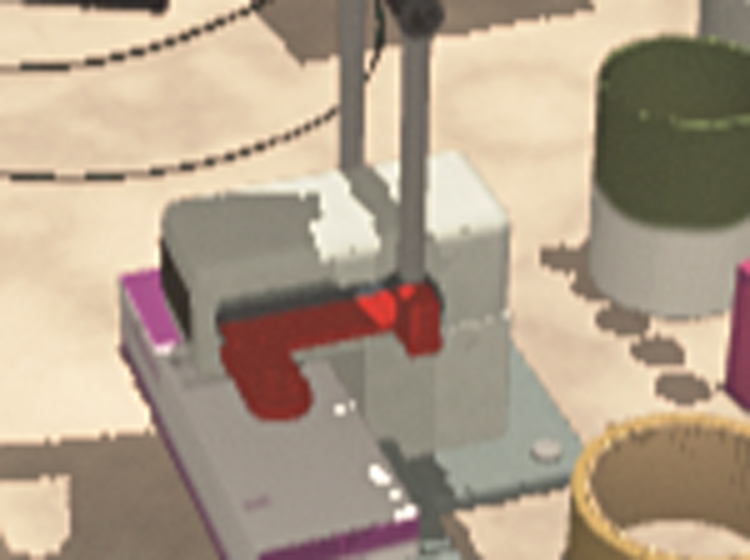

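send_rows(
  targets=[
    [0, [15, 13, 0], 0],
    [0, [20, 18, 0], 0],
    [0, [20, 18, 5], 0],
    [0, [20, 18, 5], 0],
    [0, [7, 4, 8], 0],
    [0, [0, 0, 0], 0],
    [0, [0, 0, 0], 0],
  ],
)

```text
t: 15.45
tool_pos: [0.5335, -0.0097, 0.2489]
orientation: [-2.304, -2.135, 0.002]
force: [-0.1, 0.1, 0.4]
opening: 0.0467
```

```bash
python3 -c "
from h import *
go(45,0,187,np.pi/2)
c=optics.read_camera('wrist'); cv2.imwrite('pics/w13.png',c['color'][:,:,::-1])
print(proj(c,[pw(45,-34,210),pw(45,34,210)]))
c=optics.read_camera('scene'); crop(c,240,100,150,112,5,'pics/s13.png')"
```

```text
t 15.45 press xyz [ 44.   -0.4 248.9] F [-0.1  0.1  0.4] open 0.0467 yaw(tool x in press) 1.573 q6 -0.038 tilt [-0.    -0.001 -1.   ]
tool shift [ 0.4  1.1 61.9]
turn about tool z 0.002
shift if turned first [ 0.4  1.  61.9]
[[318.85414372 315.93535047]
 [319.32075532 199.76883725]]
```

View pics/w13.png

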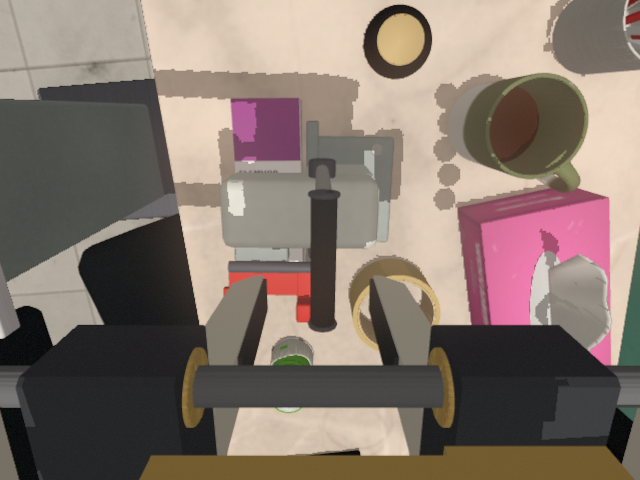

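View pics/s13.png

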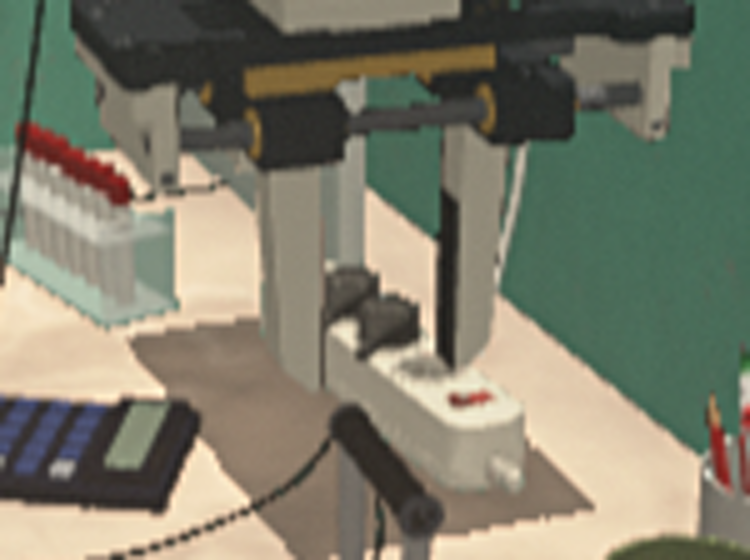

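The bar (column ~323, rows 195–325) is centred between the open fingers; the catch lies flat. Descending onto the bar and gripping.

send_rows(
  targets=[
    [0, [0, 2, 12], 0],
    [0, [0, 0, 20], 0],
    [0, [0, 0, 20], 0],
    [0, [0, 0, 10], 0],
    [0, [0, 0, 0], 0],
    [-1, [0, 0, 0], 0],
    [-1, [0, 0, 0], 0],
    [-1, [0, 0, 0], 0],
    [-1, [0, 0, 0], 0],
    [-1, [0, 0, 0], 0],
    [-1, [0, 0, 0], 0],
  ],
  newtons=25,
)

```text
t: 16.65
tool_pos: [0.5364, -0.0094, 0.1876]
orientation: [2.305, 2.134, 0.001]
force: [-1.5, -0.0, 3.7]
opening: 0.0129
```

```bash
python3 -c "
from h import *
st()
c=optics.read_camera('scene'); crop(c,240,100,150,112,5,'pics/s14.png')"
```

```text
t 16.65 press xyz [4.680e+01 1.000e-01 1.876e+02] F [-1.5 -0.   3.7] open 0.0129 yaw(tool x in press) 1.572 q6 -0.036 tilt [-0.     0.001 -1.   ]
```

View pics/s14.png

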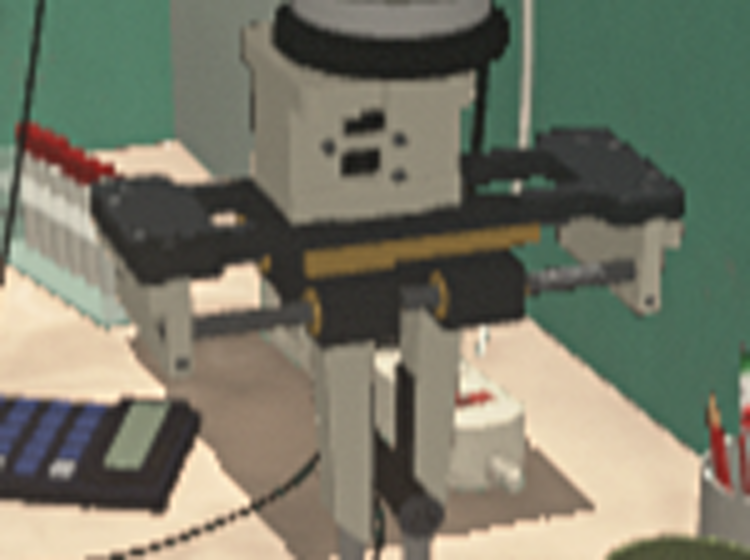

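send_rows(
  targets=[
    [-1, [0, -6, 0.2], 0],
    [-1, [0, -6, 0.4], 0],
    [-1, [0, -6, 0.8], 0],
    [-1, [0, -5.8, 1], 0],
    [-1, [0, -5.9, 1.3], 0],
    [-1, [0, -5.8, 1.7], 0],
    [-1, [0, -5.6, 1.9], 0],
    [-1, [0, -5.6, 2.2], 0],
    [-1, [0, 0, 0], 0],
  ],
  newtons=30,
)

```text
t: 17.6
tool_pos: [0.4888, -0.0054, 0.1778]
orientation: [-2.305, -2.134, -0.0]
force: [1.0, 1.5, 6.0]
opening: 0.0132
```

```bash
python3 -c "
from h import *
st()
c=optics.read_camera('scene'); crop(c,230,120,150,112,5,'pics/s15.png')"
```

```text
t 17.6 press xyz [ -1.    0.4 177.8] F [1.  1.5 6. ] open 0.0132 yaw(tool x in press) 1.572 q6 -0.04 tilt [ 0. -0. -1.]
```

View pics/s15.png

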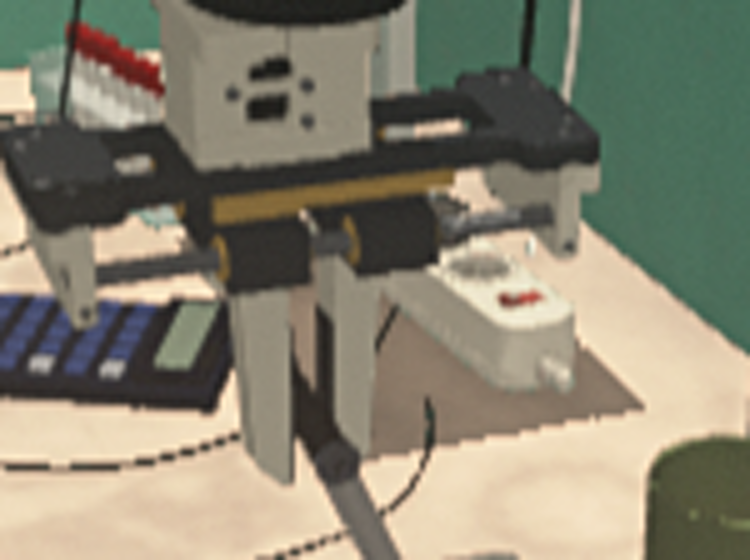

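send_rows(
  targets=[
    [-1, [0, -5.4, 2.5], 0],
    [-1, [0, -5.4, 2.7], 0],
    [-1, [0, -5.2, 3], 0],
    [-1, [0, -5.1, 3.3], 0],
    [-1, [0, -4.8, 3.5], 0],
    [-1, [0, -4.7, 3.7], 0],
    [-1, [0, -4.5, 4], 0],
    [-1, [0, -4.3, 4.2], 0],
    [-1, [0, 0, 0], 0],
  ],
)

```text
t: 18.55
tool_pos: [0.4497, -0.0021, 0.1505]
orientation: [-2.304, -2.134, -0.001]
force: [1.8, 3.8, 5.4]
opening: 0.0128
```

```bash
python3 -c "
from h import *
go(-45,0,146)
print(pw(45-120*np.sin(.8),0,90+120*np.cos(.8)))"
```

```text
t 18.55 press xyz [-40.2   0.6 150.5] F [1.8 3.8 5.4] open 0.0128 yaw(tool x in press) 1.572 q6 -0.043 tilt [ 0.001  0.    -1.   ]
tool shift [-0.6 -4.8  4.5]
[ 0.44874314 -0.00268651  0.17360481]
```

send_rows(
  targets=[
    [-1, [0, -2, 2], 0],
    [-1, [0, -2, 2.2], 0],
    [-1, [0, -1.5, 2], 0],
    [-1, [0, 0, 0], 0],
    [-1, [0, 0, 0], 0],
  ],
  newtons=35,
)

```text
t: 19.05
tool_pos: [0.4462, -0.0018, 0.1465]
orientation: [2.303, 2.133, 0.006]
force: [2.1, 3.6, 12.7]
opening: 0.0132
```

```bash
python3 -c "
from h import *
st()
c=optics.read_camera('scene'); crop(c,230,150,150,112,5,'pics/s16.png')
for q in (.7,.77,.85): print(q,(proj(c,[pw(45-120*np.sin(q),-39,90+120*np.cos(q))])[0]-[230,150])*5)
c=optics.read_camera('top'); crop(c,180,180,200,130,4,'pics/t16.png')"
```

```text
t 19.05 press xyz [-43.6   0.6 146.5] F [ 2.1  3.6 12.7] open 0.0132 yaw(tool x in press) 1.572 q6 -0.044 tilt [ 0.001  0.004 -1.   ]
0.7 [256.63137183 371.0668273 ]
0.77 [239.30198595 388.46615193]
0.85 [221.04800593 409.34197137]
```

View pics/s16.png

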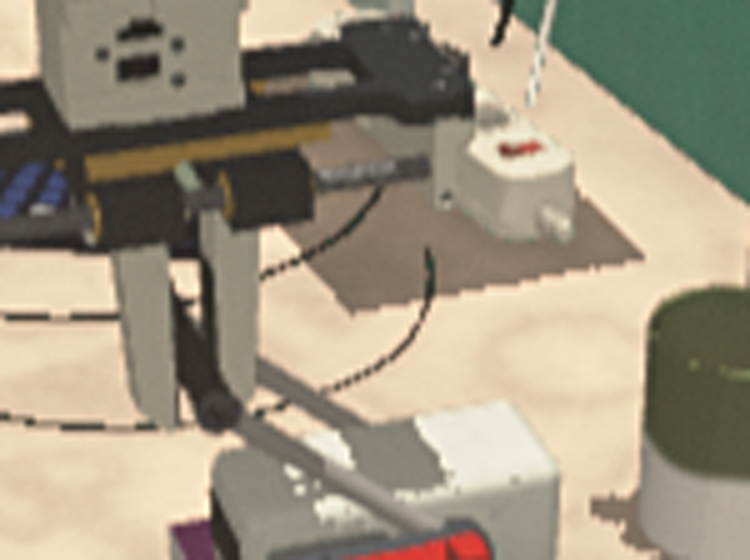

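View pics/t16.png

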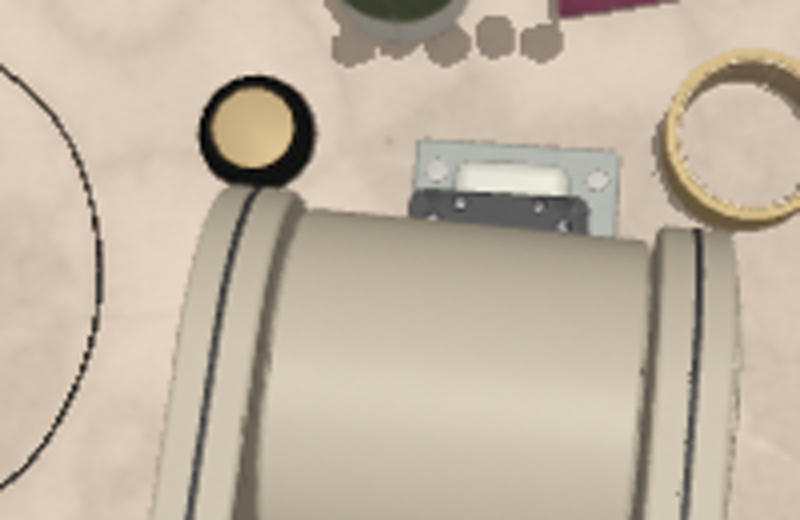

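send_rows(
  targets=[
    [-1, [0, -0.5, 0.5], 0],
    [-1, [0, 0, 0], 0],
    [-1, [0, 0, 0], 0],
    [-1, [0, 0, 0], 0],
    [-1, [0, 0, 0], 0],
  ],
)

```text
t: 19.65
tool_pos: [0.4462, -0.0019, 0.1464]
orientation: [2.303, 2.132, 0.007]
force: [3.3, 4.2, 13.7]
opening: 0.013
```

```bash
python3 -c "
from h import *
st()
c=optics.read_camera('scene'); crop(c,230,210,150,112,5,'pics/s17.png')
im=cv2.imread('pics/s17.png')
for x,y in ((27.5,-96),(-35.5,-96),(-35.5,90)):
  u=(proj(c,[pw(x,y,40)])[0]-[230,210])*5; print(u); cv2.circle(im,tuple(int(v) for v in u),4,(0,255,0),-1)
cv2.imwrite('pics/s17.png',im)"
```

```text
t 19.65 press xyz [-43.7   0.6 146.4] F [ 3.3  4.2 13.7] open 0.013 yaw(tool x in press) 1.572 q6 -0.044 tilt [ 0.001  0.005 -1.   ]
[473.76065703 461.93246508]
[305.26020069 500.51173339]
[169.25208126 218.00036047]
```

View pics/s17.png

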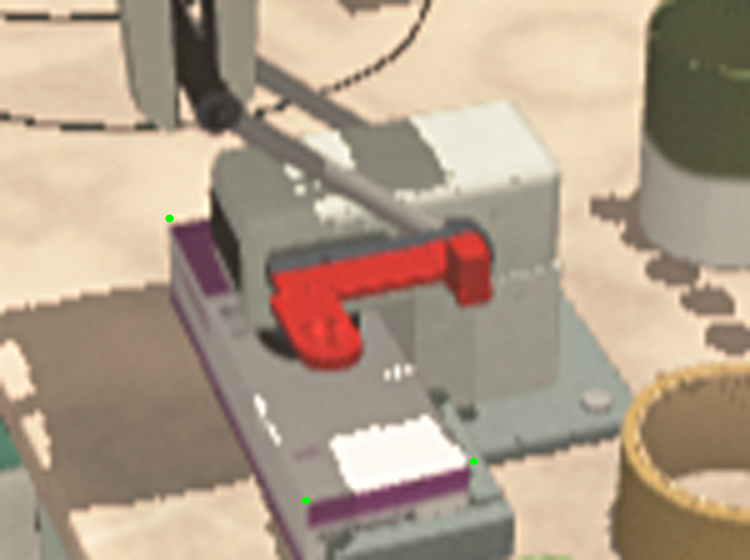

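The carton's corners match the ideal spot within about 1–2 px, the pad is on it, the catch is flipped, and the lever arm is at its stop. Handing in.

```bash
python3 -c "
from plant import ticket
print(ticket.close_job())"
```

```text
the job is handed in; nothing more can be done
None
```

I did the steps in the required order and handed the job in at about 19.7 s of the 69 s allowed; it reported no verdict.

1. **Carton:** I gripped it by its left end and slid it along the desk until it met the end stop, which pushed back with about 17 N. In the last scene picture its corners lay within 1–2 pixels of the ideal spot.
2. **Catch:** I flipped it with the shut fingers. Its tab tip in the picture matched a catch angle of about 1.5 rad, and it still lay flat at the end.
3. **Lever:** I gripped the bar with 35 N set and pulled it along its arc to the stop. The bar's end matched a lever angle of about 0.85 rad, and the upward force on the tool rose from 5 to 13 N as it stopped. I handed in while still gripping the bar and holding it down.

- **Not measured:** I had no direct reading of the force between pad and carton; I infer the squeeze from the lever being at its stop.
- **Bystanders:** I never worked near the stamp, ink pad or tape. The ink pad and tape looked unmoved in the last pictures. The stamp was mostly out of view, so I did not check it at the end.
- **One mismatch:** The catch began to move several millimetres later than I expected, because the fingers are thinner than I had assumed. I allowed for that in the rest of the push, and no other check disagreed.

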